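# Hang the inspection camera on its cranked boom

## Robot

A 6-joint arm with a two-finger parallel gripper is mounted at the origin on the work surface. World frame = base frame: x ahead of the robot, y to its left, z up, the work surface at z = 0. Lengths are in m, angles in degrees, forces in N, time in s.
With the tool pointing down it reaches from about 0.3 to 0.75 m from the base axis. Payload 8.5 kg.
Tool frame: the origin (TCP) lies at the very end of the fingers, on their centre line; the grasp point (between the pads) lies 19 mm behind it (env.pinch_z is the distance from the TCP to the grasp point, in m); z points along the fingers, y is the line along which they close (so a half turn about z gives the same grasp; the last joint's range is limited). The gripper opens to 85 mm and grips with 20 to 120 N. Pads are 22 mm wide; open, the fingers measure 114 mm over their backs; the gripper's body (76 mm by 85 mm) begins 54 mm behind the grasp point. The pads swing forward as they close: fully open they stand 13 mm farther back than shut.
Start: joints at [-89.399, 21.807, 74.336, -0, 83.858, -12.336], TCP at [0.123, -0.536, 0.231] pointing down, gripper open.
Joint ranges: [-178.18, 178.18], [-50.72, 133.34], [12.68, 142.11], [-81.47, 261.47], [9.98, 163.14], [-165.26, 165.26]. Speed limits (degrees/s): [136.94, 136.94, 180, 180, 180, 180].

## Interface

Orientations are given as a 3x3 rotation matrix whose columns are the frame's x, y, z axes.
In Python, from rig import env, viewer gives the robot as it stands.
- The arm moves only by the tool drive_tool, never from a script. Its argument "series" is a list of rows, each a list of 3 entries, a list of its own where there are three numbers: the shift along the tool's x, y, z in m, then the turn about the tool's z in degrees, then the finger opening in m, from 0 to 0.0854. A call has 1 to 20 rows; each row is the pose to reach, as a shift and turn from the pose commanded when the call began, along the tool's axes at that moment; what a row does not reach only later rows make up. A row lasts 1/10 s, in which the tool goes at most 50 mm and 8.59 degrees, less where a joint would pass 70% of its speed; a pose out of reach is approached as far as the arm can. A call with a gripper value outside its range is refused whole. The fingers move at their own pace and stop on an object; "newtons" is the grip in N (left out, the last holds). Time passes only in rows, so rows that repeat a pose let the fingers close. It gives the time, the measured TCP pose, the force, the opening and the grip force at its end, in the units of the state.
- env.observe(): the state, without advancing time (a new reading comes with each control period).
- viewer.get_image(name): name is "side" or "top" or "wrist"; returns a dict with "img" (400x640x3 uint8, red, green, blue), "depth" (400x640 float32, m along the optical axis (not along the pixel's ray), 0 where there is no reading), "camera_matrix" (3x3 intrinsics, pixels), "distortion" ([k1, k2, p1, p2, k3] as OpenCV has them; the pictures are not rectified), "rvec" (rotation vector, rad) and "tvec" (3), from world to camera coordinates, as OpenCV has them. Camera axes: x right, y down, z forward; pixel columns grow to the right and rows downward; lengths in m; the calibration is good to about 2 mm. A picture is of the moment at which its call begins.
- env.close_job(): hands the job in; it is judged then, once.
The state is a dict: "time_s": time; "q": joint angles; "qvel": joint speeds; "joint_efforts": joint torques, N m; "position": TCP position; "tool_rot": TCP orientation; "ft_force": force on the tool from outside, world axes, zero at the start; "wrist_torque": the same for the moment, N m; "grip_width": finger opening in m; "gripper_force": force on a finger pad.
Only numpy, scipy, OpenCV 4.12 (cv2) and the standard library are available. Lean on these libraries where they do the work, as an engineer would, in place of code of your own. Each camera call takes 0.05 s, during which the arm holds its last target. There are 200 camera calls.

## Task

Hang the inspection camera on the cranked boom of the welding stand: thread its drilled hanger onto the boom's free end, slide it gently along and round the bend without forcing it against the boom, push it fully home against the end of the clamp sleeve and let go, so that it hangs straight over the weld nest. Leave the other things on the bench where they are.

Things in the scene. Friction and masses are not known exactly. Their poses are not given: they have to be found in the camera images.
- camera_lug (a point): Centre of the flat grey lug on top of the inspection camera: grip here. Lug: 12 mm thick (its x), 30 mm wide (y), 42 mm tall, from 102 to 144 mm above the camera's underside. The camera is an upright column, 0.24 to 0.39 kg, standing on the bench (z = 0) on its round black ring light (50 mm across); above it a lens, a grey 34 mm cube, the drilled hanger block and the lug. z is up.
- camera_bore (a point): Centre of the 16 mm round through-hole in the camera's aluminium hanger block, 87 mm above the camera's underside, 36 mm straight below camera_lug. The hole runs along the camera's x axis (the lug's thin direction). The block is 20 mm long along the hole, 34 mm wide, 30 mm high; either end may go on first. The weight lies below the hole, so on a rod the camera hangs upright.
- stand: Fixed stand: aluminium plate 260 x 300 mm on feet (top z = 24 mm, centre at x 0, y -50), post at (50, -130) with a clamp (top z = 203) and sleeve that hold the boom, a bent steel rod of 12 mm diameter. Origin on the bench, z up, axes as the points below. Drawing, mm: inner leg along y at x = 50, z = 185; outer leg from (10.5, 76.4) to (-75, 107.5), heading (-0.940, 0.342). See drawn_end.
- sleeve_end (a point): Centre of the clamp sleeve's end face, at (50, -35, 185) mm in the stand's axes; the sleeve is 26 mm in diameter and fixed. The boom's inner leg comes out of it along the stand's +y, always on this line. Home: the hanger's face touches this face, so the hole's centre is 10 mm out along +y (and about 2 mm lower when it hangs). The weld nest is on the plate below, top z = 44 mm.
- bend_centre (a point): Centre of curvature of the boom's bend as drawn, at (-10, 20, 185) mm in the stand's axes. The inner leg is straight from the sleeve to y = 20, then turns 70 degrees towards -x round this point at 60 mm centreline radius, ending at (10.5, 76.4), where the straight outer leg begins.
- drawn_end (a point): The boom's rounded free end on the drawing: (-75, 107.5, 185) mm in the stand's axes, 91 mm along the outer leg. The real boom is clamped a little differently each time, to be seen or felt: slid along y by up to 9 mm either way (bend and outer leg with it), and turned about the inner leg's axis by up to 0.12 rad, so the free end is up to 15 mm higher or lower. Clamped tight, it does not give.
- lens: Bystander: a spare black lens standing on the bench, 40 mm across, 44 mm tall, loose; origin under its centre.
- bin: Bystander: a small blue open parts bin with screws, 70 x 85 x 42 mm, loose; origin under its centre.
- screwdriver: Bystander: a screwdriver with a yellow handle lying on the bench, about 200 mm long; origin under its middle.
Not all that is in view belongs to the job. Of the things that look like the part that bears camera_lug, the smallest one is meant.

How it is judged:
By the outcome, as a careful person would: the job done as asked, in the order asked, and still so for the second after the job is handed in, with the robot touching nothing.
It also fails if it takes over 72 s, if anything falls off the work surface, if the arm or the gripper's body presses on something with over 40 N, if the wrist force passes 120 N, or if a joint passes its speed limit or range.

## Working session

There is one attempt and no reset: what is moved stays moved. The work goes in short steps, Python scripts to look and compute and a tool call to move; the robot and the scene stay as the last step left them, time stands still between calls to the robot, and variables do not carry over. Pictures are saved under pics/ and viewed, at most 10 in all, crops included, and the job is handed in when it is done.

Besides the shell and the picture viewer there is one more tool, called after "Call:" by a JSON object that holds its "api" and its "payload". drive_tool: Moves the arm, as the interface text tells. Its arguments: {"type":"object","properties":{"series":{"type":"array"},"newtons":{"type":"number"}},"required":["series"]}

```bash
ls; mkdir -p pics
python3 - <<'E'
from rig import env, viewer
import cv2, numpy as np
s=env.observe(); print({k:np.round(v,4).tolist() for k,v in s.items()}, env.pinch_z)
for n in ("side","top"):
    d=viewer.get_image(n); cv2.imwrite(f"pics/{n}0.png",d["img"][:,:,::-1]); np.savez(f"{n}0.npz",**d)
    R=cv2.Rodrigues(np.array(d["rvec"]))[0]; print(n,np.round(d["camera_matrix"],1).tolist(),np.round(d["distortion"],4),(-R.T@np.array(d["tvec"]).ravel()).round(3),R.round(2).tolist())
E
```

```text
pics
{'time_s': 0.0, 'q': [-89.3992, 21.8396, 74.3853, -0.0014, 83.8586, -12.3347], 'qvel': [-0.0899, 0.0029, 0.0186, 0.0888, -0.0464, -0.0239], 'joint_efforts': [0.0001, -44.846, -23.1279, -0.0002, 0.0049, 0.0], 'position': [0.1231, -0.5357, 0.2307], 'tool_rot': [[0.9746, 0.2239, -0.0], [0.2239, -0.9746, 0.0015], [0.0003, -0.0014, -1.0]], 'ft_force': [-0.2479, 0.0241, 0.6064], 'wrist_torque': [0.0153, -0.0494, 0.0245], 'gripper_force': 0.0, 'grip_width': 0.0857} 0.0187
side [[425.2, 0.0, 319.4], [0.0, 425.2, 195.6], [0.0, 0.0, 1.0]] [-0.0155  0.      0.      0.      0.    ] [ 0.469 -0.534  0.694] [[0.98, -0.17, 0.02], [-0.09, -0.63, -0.77], [0.15, 0.76, -0.63]]
top [[441.1, 0.0, 319.3], [0.0, 441.1, 203.6], [0.0, 0.0, 1.0]] [-0.0128  0.      0.      0.      0.    ] [0.422 0.151 1.111] [[0.02, -1.0, 0.0], [-0.99, -0.02, -0.15], [0.15, -0.0, -0.99]]
```

View pics/side0.png

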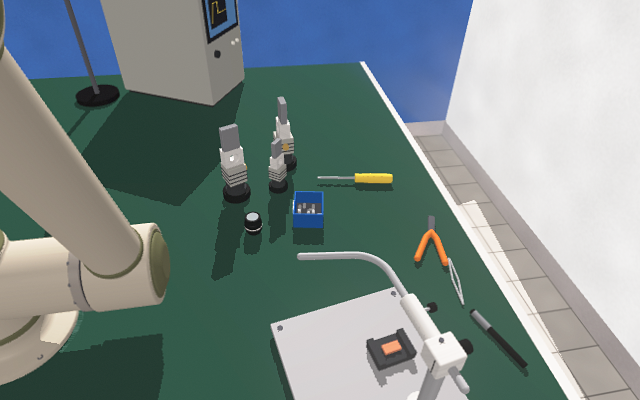

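View pics/top0.png

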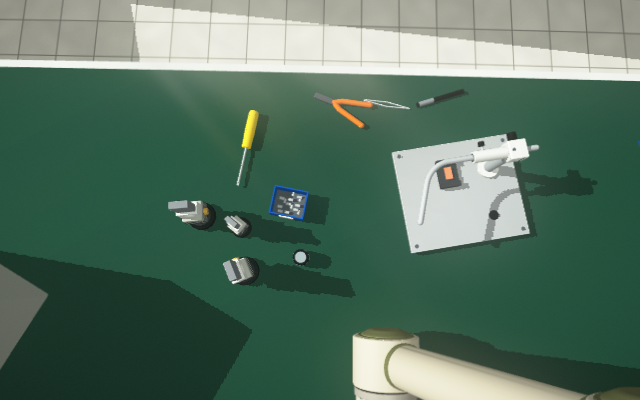

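The smallest camera column is in the middle: side view (277,165), top view (237,226). The boom's free end is at side (300,257) and top (420,222). Next I'll measure using depth.

```bash
cat > h.py <<'E'
import numpy as np, cv2
def pose(d):
    R=cv2.Rodrigues(np.array(d["rvec"],float))[0]; t=np.array(d["tvec"],float).ravel(); return R,t
def cloud(d):
    R,t=pose(d); h,w=d["depth"].shape
    uv=np.stack(np.meshgrid(np.arange(w),np.arange(h)),-1).reshape(-1,1,2).astype(float)
    n=cv2.undistortPoints(uv,d["camera_matrix"],d["distortion"]).reshape(h,w,2)
    P=np.dstack([n,np.ones((h,w))])*d["depth"][...,None]
    W=(P-t)@R; W[d["depth"]<=0]=np.nan; return W
def ray(d,uv,z):
    R,t=pose(d); n=cv2.undistortPoints(np.array(uv,float).reshape(-1,1,2),d["camera_matrix"],d["distortion"]).reshape(-1,2)
    v=np.c_[n,np.ones(len(n))]@R; c=-R.T@t; return c+v*((z-c[2])/v[:,2])[:,None]
def proj(d,P): return cv2.projectPoints(np.atleast_2d(P).astype(float),np.array(d["rvec"],float),np.array(d["tvec"],float),d["camera_matrix"],d["distortion"])[0].reshape(-1,2)
E
python3 - <<'E'
import numpy as np, cv2
from h import *
for n in ("top","side"):
    d=dict(np.load(f"{n}0.npz")); W=cloud(d); img=d["img"].astype(int)
    print(n,"bench z",np.nanmedian(W[...,2]))
    z=W[...,2]
    # plate
    m=(abs(z-0.024)<0.006)&(img.min(2)>120)
    nn,l,st,c=cv2.connectedComponentsWithStats(m.astype(np.uint8)); k=1+st[1:,4].argmax()
    P=W[l==k]; r=cv2.minAreaRect((P[:,:2]*1000).astype(np.float32)); print("plate",r,np.median(P[:,2]))
    # columns: per-component above z>0.05
    m=((z>0.05)&(z<0.30)&(W[...,0]>0.2)&(W[...,0]<0.8)&(W[...,1]<0.75)&(W[...,1]>-0.5))
    nn,l,st,c=cv2.connectedComponentsWithStats(m.astype(np.uint8))
    for k in range(1,nn):
        if st[k,4]<20: continue
        P=W[l==k]; zt=np.nanpercentile(P[:,2],97); T=P[P[:,2]>zt-0.008]
        print(st[k],c[k].round(),"ztop",zt.round(4),"top ctr",T.mean(0).round(4),"n",len(T))
    img2=cv2.resize(d["img"][(180 if n=="top" else 85):(300 if n=="top" else 205),(150 if n=="top" else 200):(310 if n=="top" else 360),::-1],None,fx=5,fy=5,interpolation=cv2.INTER_CUBIC)
    cv2.imwrite(f"pics/{n}_crop.png",img2)
E
```

```text
top bench z -6.850905846982251e-05
plate ((626.89794921875, -201.28294372558594), (260.37030029296875, 300.7618408203125), 10.845870018005371) 0.024296144449324264
[ 418  131  121   94 1763] [482. 161.] ztop 0.205 top ctr [ 0.687  -0.2534  0.2018] n 519
[168 200  41  24 738] [190. 211.] ztop 0.2018 top ctr [0.5529 0.4461 0.1998] n 170
[224 215  24  21 280] [236. 224.] ztop 0.1462 top ctr [0.5266 0.3455 0.1437] n 78
[223 257  32  28 593] [238. 270.] ztop 0.2021 top ctr [0.4194 0.3308 0.1998] n 175
[ 353  327   88   72 3821] [387. 358.] ztop 0.2935 top ctr [ 0.2494 -0.029   0.2928] n 251
side bench z 0.0005587689640016753
plate ((615.6416015625, -156.0947265625), (257.2582702636719, 207.3369140625), 10.61142635345459) 0.023640361938231325
[ 268   96   26   82 1194] [281. 141.] ztop 0.2 top ctr [0.5533 0.4407 0.1989] n 76
[ 219  123   29   64 1309] [232. 156.] ztop 0.2004 top ctr [0.42   0.3276 0.1987] n 120
[  59  209  111  103 6515] [125. 265.] ztop 0.2932 top ctr [ 0.2585 -0.0936  0.2927] n 419
[ 297  251  176  149 4254] [419. 330.] ztop 0.2033 top ctr [ 0.685  -0.2561  0.2003] n 1393
```

View pics/top_crop.png

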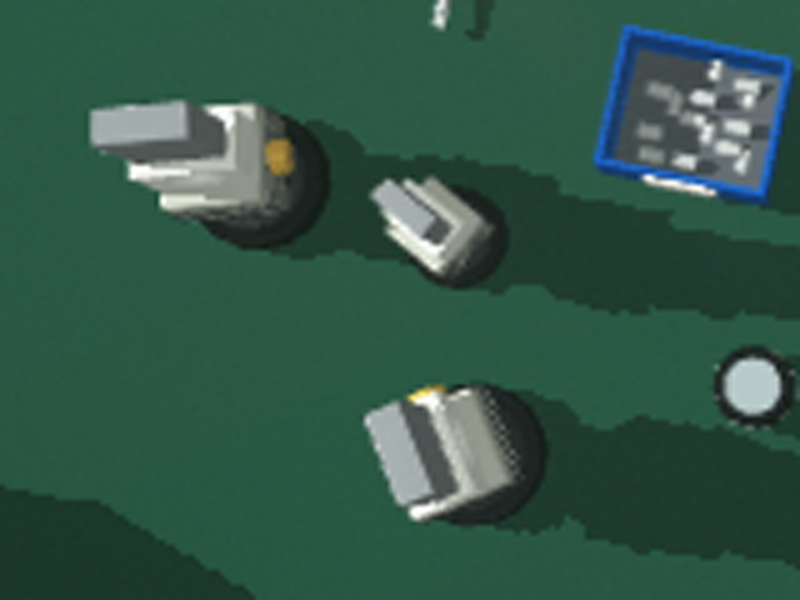

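View pics/side_crop.png

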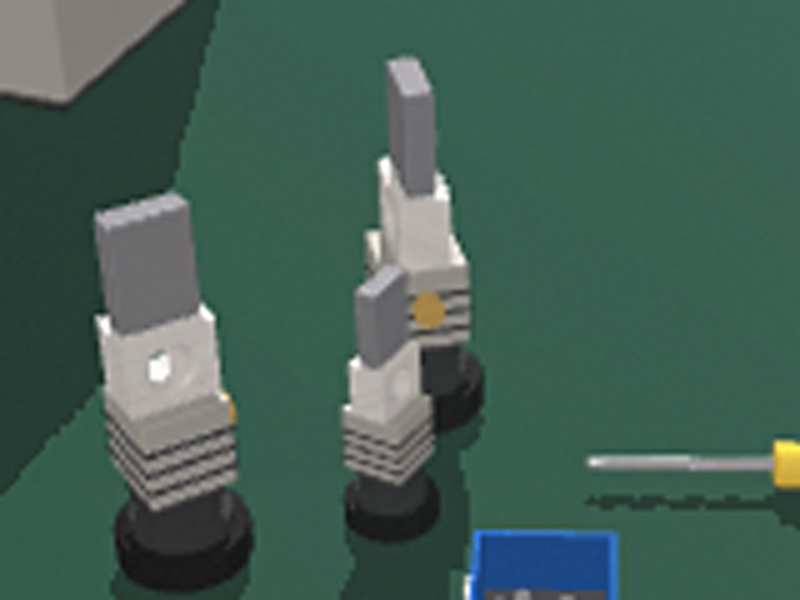

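Run:
```python
import numpy as np, cv2
from h import *
D={n:dict(np.load(f"{n}0.npz")) for n in("top","side")}
C={n:cloud(D[n]) for n in D}
for n in D:
    W=C[n].reshape(-1,3); z=W[:,2]
    near=np.hypot(W[:,0]-.5266,W[:,1]-.3455)<0.03
    for lo,hi in((.108,.15),(.139,.15),(.108,.137),(.075,.1)):
        P=W[near&(z>lo)&(z<hi)]
        r=cv2.minAreaRect((P[:,:2]*1000).astype(np.float32)); print(n,lo,len(P),np.round(r[0],1),np.round(r[1],1),round(r[2],1), P[:,2].max().round(4))
    P=W[near&(z>.108)&(z<.137)]; X=P-P.mean(0); print(" plane normal",np.linalg.svd(X)[2][2].round(3),P.mean(0).round(4),np.linalg.svd(X)[1].round(4))
    ring=(abs(W[:,0]-.52)<.06)&(abs(W[:,1]-.34)<.06)&(z<.02)&(z>.003)&(D[n]["img"].reshape(-1,3).max(1)<50)
    r=cv2.minAreaRect((W[ring][:,:2]*1000).astype(np.float32)); print(" ring",np.round(r[0],1),np.round(r[1],1),ring.sum())
# stand
a=np.radians(10.846); R=np.array([[np.cos(a),-np.sin(a)],[np.sin(a),np.cos(a)]])
O=np.array([.6269,-.2013])+R@[0,.05]; print("O",O)
for n in D:
    W=C[n]; m=(W[...,2]>.15)&(W[...,0]>.45)&(W[...,1]<.1)&(W[...,2]<.25)
    P=W[m]; s=np.c_[(P[:,:2]-O)@R,P[:,2]]*1000; s=s[s[:,1]>-30]
    np.save(f"boom_{n}.npy",s)
    inn=s[(s[:,1]<15)]
    for y in range(-28,20,8):
        q=s[(abs(s[:,1]-y)<4)&(s[:,0]>20)]; print(n,"in",y,"x",q[:,0].min().round(1),q[:,0].max().round(1),"zmax",q[:,2].max().round(1))
    o=s[s[:,0]<8]
    u=np.array([-.940,.342]); v=np.array([.342,.940])
    for x in range(-75,6,10):
        q=o[abs(o[:,0]-x)<4]
        if len(q): print(n,"out",x,"y",q[:,1].min().round(1),q[:,1].max().round(1),"zmax",q[:,2].max().round(1))
    print("xmin",o[:,0].min())
```

```text
top 0.108 98 [526.7 345.8] [30.3 12.1] 51.9 0.149
top 0.139 77 [526.9 346. ] [29.9 11.8] 52.6 0.149
top 0.108 20 [528.9 340.6] [28.7  9.9] 28.3 0.1369
top 0.075 32 [526.5 345.1] [33.8 22.7] 57.6 0.0998
 plane normal [ 0.571 -0.82   0.016] [0.5222 0.3371 0.1223] [0.046  0.0339 0.0131]
 ring [524.4 340.4] [37.1 48.7] 98
side 0.108 166 [527.5 344.1] [32.3 13.6] 46.4 0.1464
side 0.139 51 [527.3 345.2] [31.  12.4] 52.7 0.1464
side 0.108 107 [529.7 341.3] [31.4 13.5] 30.5 0.1368
side 0.075 114 [529.9 339.3] [39.4 20.4] 21.4 0.1
 plane normal [-0.66   0.75  -0.044] [0.5268 0.3396 0.1222] [0.1056 0.0822 0.0299]
 ring [527.8 337. ] [48.  34.4] 114
O [ 0.61749151 -0.15219318]
top in -28 x 44.0 54.6 zmax 194.6
top in -20 x 44.2 54.7 zmax 194.8
top in -12 x 44.0 55.6 zmax 193.4
top in -4 x 43.7 55.6 zmax 196.1
top in 4 x 44.5 52.7 zmax 193.8
top in 12 x 43.9 56.0 zmax 194.5
top out -75 y 99.6 106.1 zmax 185.1
top out -65 y 95.8 108.4 zmax 188.1
top out -55 y 91.1 104.1 zmax 188.3
top out -45 y 87.7 100.2 zmax 188.3
top out -35 y 82.8 96.2 zmax 188.7
top out -25 y 78.8 93.3 zmax 189.9
top out -15 y 77.2 89.4 zmax 190.9
top out -5 y 73.1 85.0 zmax 189.3
top out 5 y 69.4 82.8 zmax 191.8
xmin -74.29622181632232
side in -28 x 43.0 54.5 zmax 192.5
side in -20 x 43.2 54.5 zmax 191.8
side in -12 x 43.0 53.5 zmax 191.8
side in -4 x 43.4 53.2 zmax 192.9
side in 4 x 43.3 54.7 zmax 192.2
side in 12 x 43.1 54.2 zmax 191.8
side out -75 y 97.4 104.5 zmax 185.1
side out -65 y 93.6 103.2 zmax 185.0
side out -55 y 89.9 99.4 zmax 187.1
side out -45 y 86.1 99.6 zmax 187.1
side out -35 y 82.8 94.7 zmax 187.2
side out -25 y 78.9 91.6 zmax 188.7
side out -15 y 73.5 87.1 zmax 188.6
side out -5 y 71.1 81.5 zmax 188.9
side out 5 y 68.0 79.0 zmax 190.1
xmin -75.29074336062591
```

Run:
```python
import numpy as np, cv2
from h import *
a=np.radians(10.846); R2=np.array([[np.cos(a),-np.sin(a)],[np.sin(a),np.cos(a)]]); O=np.array([.6175,-.1522])
N={}
for n in("top","side"):
    d=dict(np.load(f"{n}0.npz")); W=cloud(d); S=np.dstack([(W[...,:2]-O)@R2,W[...,2]])*1000
    Rc,t=pose(d); c=-Rc.T@t
    for nm,m in(("out",(S[...,2]>160)&(S[...,0]<0)&(S[...,0]>-68)&(S[...,1]>60)),("in",(S[...,2]>160)&(S[...,0]>30)&(S[...,1]<14)&(S[...,1]>-26))):
        v,u=np.nonzero(m); p=cv2.undistortPoints(np.c_[u,v].reshape(-1,1,2).astype(float),d["camera_matrix"],d["distortion"]).reshape(-1,2)
        l=cv2.fitLine(p.astype(np.float32),cv2.DIST_L2,0,1e-4,1e-4).ravel()
        r1=np.r_[l[2:],1]@Rc; r2=np.r_[l[2:]+l[:2]*.1,1]@Rc; nn=np.cross(r1,r2); N[nm,n]=(nn/np.linalg.norm(nn),c,len(u))
    # tip: extreme pixel
    k=np.nanargmin(np.where((S[...,2]>160)&(S[...,1]>60),S[...,0],np.nan)); print(n,"tip",S.reshape(-1,3)[k])
def st(P): return np.r_[(P[:2]-O)@R2,P[2]]*1000
for nm in("out","in"):
    (n1,c1,k1),(n2,c2,k2)=N[nm,"top"],N[nm,"side"]
    dv=np.cross(n1,n2); dv/=np.linalg.norm(dv)
    A=np.array([n1,n2,dv]); P=np.linalg.solve(A,[n1@c1,n2@c2,dv@[.6,-.15,.18]])
    s=st(P); ds=np.r_[dv[:2]@R2,dv[2]]
    if nm=="out":
        ds*=-np.sign(ds[0])
        for x in(0,-35,-70): print(nm,k1,k2,(s+ds*(x-s[0])/ds[0]).round(1),"drawn y",round(76.4+(10.5-x)*.342/.94,1),ds.round(3))
    else:
        for y in(-20,10): print(nm,k1,k2,(s+ds*(y-s[1])/ds[1]).round(1),ds.round(3))
for n in("top","side"):
    s=np.load(f"boom_{n}.npy")
    for y in(-20,-5,10):
        q=s[(abs(s[:,1]-y)<7)&(abs(s[:,0]-49.5)<2.5)]; print(n,"in zc",np.median(q[:,2])-5.6)
```

```text
top tip [-423.18000054  181.27959626  162.8594402 ]
side tip [-521.10474116  302.81278327  202.61846429]
out 194 1372 [ 0.  52.8 76. ] drawn y 80.2 [-0.296  0.316  0.901]
out 194 1372 [-35.   90.2 182.7] drawn y 93.0 [-0.296  0.316  0.901]
out 194 1372 [-70.  127.7 289.5] drawn y 105.7 [-0.296  0.316  0.901]
in 100 187 [ 50.4 -20.  182.5] [ 0.001 -1.    -0.021]
in 100 187 [ 50.4  10.  183.1] [ 0.001 -1.    -0.021]
top in zc 185.24918125323322
top in zc 186.225473814803
top in zc 184.92395753571932
side in zc 184.8885440000742
side in zc 185.17987451175486
side in zc 184.95406561330256
```

```bash
cat > boom.py <<'E'
import numpy as np, cv2
from h import *
a=np.radians(10.846); R2=np.array([[np.cos(a),-np.sin(a)],[np.sin(a),np.cos(a)]]); O=np.array([.6175,-.1522])
N={}
for n in("top","side"):
    d=dict(np.load(f"{n}0.npz")); W=cloud(d); S=np.dstack([(W[...,:2]-O)@R2,W[...,2]])*1000
    Rc,t=pose(d); c=-Rc.T@t
    m=(S[...,2]>160)&(S[...,2]<200)&(S[...,0]<0)&(S[...,0]>-68)&(S[...,1]>60)&(S[...,1]<125)
    v,u=np.nonzero(m); p=cv2.undistortPoints(np.c_[u,v].reshape(-1,1,2).astype(float),d["camera_matrix"],d["distortion"]).reshape(-1,2)
    l=cv2.fitLine(p.astype(np.float32),cv2.DIST_L2,0,1e-4,1e-4).ravel()
    r1=np.r_[l[2:],1]@Rc; r2=np.r_[l[2:]+l[:2]*.1,1]@Rc; nn=np.cross(r1,r2); N[n]=(nn/np.linalg.norm(nn),c,len(u))
    f=(S[...,2]>160)&(S[...,2]<200)&(S[...,0]<0)&(S[...,0]>-90)&(S[...,1]>60)&(S[...,1]<125)
    print(n,len(u),"tip x",np.sort(S[f][:,0])[:4].round(1))
    # plane check of sleeve end: inner-leg radius jump
    g=(S[...,2]>170)&(abs(S[...,0]-50)<16)&(S[...,1]<0)&(S[...,1]>-70)
    for y in range(-44,-26,2):
        q=S[g&(abs(S[...,1]-y)<1.5)]; 
        if len(q): print("  y",y,np.ptp(q[:,0]).round(1),q[:,2].max().round(1))
(n1,c1,_),(n2,c2,_)=N["top"],N["side"]
dv=np.cross(n1,n2); dv/=np.linalg.norm(dv)
P=np.linalg.solve(np.array([n1,n2,dv]),[n1@c1,n2@c2,dv@[.6,-.15,.18]])
s=np.r_[(P[:2]-O)@R2,P[2]]*1000; ds=np.r_[dv[:2]@R2,dv[2]]; ds*=-np.sign(ds[0])
for x in(0,-35,-70): print((s+ds*(x-s[0])/ds[0]).round(1),"drawn y",round(76.4+(10.5-x)*.342/.94,1),ds.round(3))
E
python3 boom.py
```

```text
top 194 tip x [-74.3 -73.9 -73.5 -72.3]
  y -44 22.4 200.5
  y -42 24.0 200.1
  y -40 24.1 200.3
  y -38 24.1 199.7
  y -36 23.4 199.7
  y -34 14.5 199.7
  y -32 10.0 192.2
  y -30 10.5 194.6
  y -28 10.6 194.6
side 328 tip x [-75.3 -74.8 -74.8 -74.4]
  y -44 24.3 198.8
  y -42 24.7 198.8
  y -40 21.8 197.9
  y -38 24.2 198.5
  y -36 24.2 198.5
  y -32 7.4 191.7
  y -30 11.4 191.7
  y -28 11.4 191.6
[  0.   76.4 182.7] drawn y 80.2 [-0.932  0.357 -0.056]
[-35.   89.8 180.6] drawn y 93.0 [-0.932  0.357 -0.056]
[-70.  103.2 178.5] drawn y 105.7 [-0.932  0.357 -0.056]
```

```bash
cat > go.py <<'E'
# usage: go.py x y z yaw_of_tool_y   -> shift/turn in tool axes from measured pose
import sys, numpy as np
from rig import env
s=env.observe(); R=np.array(s["tool_rot"]); p=np.array(s["position"])
yaw=np.degrees(np.arctan2(R[1,1],R[0,1]))
print("t",round(s["time_s"],2),"p",p.round(4),"yaw",round(yaw,2),"F",np.round(s["ft_force"],2),"w",round(s["grip_width"],4),"g",round(s["gripper_force"],1),"q6",round(s["q"][5],1))
if len(sys.argv)>1:
    x,y,z,a=map(float,sys.argv[1:5]); print("shift",(R.T@(np.array([x,y,z])-p)).round(4),"turn",round(-((a-yaw+180)%360-180),2))
E
python3 go.py 0.40 0.0 0.30 -50; python3 go.py 0.527 0.3456 0.30 -37.5
```

```text
t 0.1 p [ 0.1231 -0.5358  0.2308] yaw -77.06 F [ 0.72  0.43 -0.  ] w 0.0851 g 0.0 q6 -12.3
shift [ 0.3898 -0.4602 -0.0685] turn -27.06
t 0.1 p [ 0.1231 -0.5358  0.2308] yaw -77.06 F [ 0.72  0.43 -0.  ] w 0.0851 g 0.0 q6 -12.3
shift [ 0.591  -0.7686 -0.0681] turn -39.56
```

Call:
{"api": "drive_tool", "payload": {"series": [[[0, 0, -0.05], -8, 0.05], [[0.04, -0.046, -0.069], -16, 0.05], [[0.39, -0.46, -0.069], -27, 0.05], [[0.39, -0.46, -0.069], -27, 0.05], [[0.39, -0.46, -0.069], -27, 0.05], [[0.39, -0.46, -0.069], -27, 0.05], [[0.39, -0.46, -0.069], -27, 0.05], [[0.39, -0.46, -0.069], -27, 0.05], [[0.39, -0.46, -0.069], -27, 0.05], [[0.39, -0.46, -0.069], -27, 0.05], [[0.39, -0.46, -0.069], -27, 0.05], [[0.39, -0.46, -0.069], -27, 0.05], [[0.591, -0.769, -0.069], -39.6, 0.05], [[0.591, -0.769, -0.069], -39.6, 0.05], [[0.591, -0.769, -0.069], -39.6, 0.05], [[0.591, -0.769, -0.069], -39.6, 0.05], [[0.591, -0.769, -0.069], -39.6, 0.05], [[0.591, -0.769, -0.069], -39.6, 0.05], [[0.591, -0.769, -0.069], -39.6, 0.05], [[0.591, -0.769, -0.069], -39.6, 0.05]]}}

```text
time_s: 2.1
position: [0.5186, 0.3259, 0.2999]
tool_rot: [[0.608, 0.794, -0.001], [0.794, -0.608, -0.0], [-0.001, -0.0, -1.0]]
ft_force: [1.4, 0.3, 0.7]
grip_width: 0.0497
gripper_force: 0.0
```

```bash
python3 - <<'E'
import numpy as np, cv2
from h import *
from rig import env, viewer
d=viewer.get_image("wrist"); np.savez("w1.npz",**d); cv2.imwrite("pics/w1.png",d["img"][:,:,::-1])
R,t=pose(d); print("cam",(-R.T@t).round(3))
W=cloud(d).reshape(-1,3); near=np.hypot(W[:,0]-.527,W[:,1]-.3456)<0.03
for lo,hi in((.139,.15),(.108,.137)):
    P=W[near&(W[:,2]>lo)&(W[:,2]<hi)]
    if len(P)>5:
        r=cv2.minAreaRect((P[:,:2]*1000).astype(np.float32)); print(lo,len(P),np.round(r[0],1),np.round(r[1],1),round(r[2],1),P[:,2].max().round(4))
E
python3 go.py 0.527 0.3456 0.112 -37.5
```

```text
cam [0.56  0.381 0.442]
0.139 424 [526.6 347.8] [29.9 11.2] 52.2 0.1457
0.108 36 [535.6 359.7] [ 0.6 11. ] 52.2 0.1368
t 2.15 p [0.5198 0.3313 0.2978] yaw -37.24 F [-5.21  1.21 -3.48] w 0.0501 g 0.0 q6 58.7
shift [ 0.0158 -0.0024  0.1858] turn 0.26
```

View pics/w1.png

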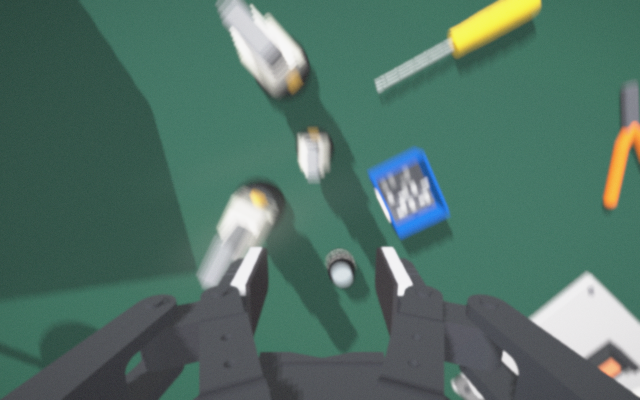

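Call:
{"api": "drive_tool", "payload": {"series": [[[0.016, -0.002, 0.04], 0.3, 0.05], [[0.016, -0.002, 0.06], 0.5, 0.05], [[0.016, -0.002, 0.06], 0.5, 0.05], [[0.016, -0.002, 0.06], 0.5, 0.05], [[0.016, -0.002, 0.06], 0.5, 0.05]]}}

```text
time_s: 2.65
position: [0.5271, 0.3376, 0.2421]
tool_rot: [[0.615, 0.788, 0.003], [0.788, -0.615, 0.001], [0.003, 0.001, -1.0]]
ft_force: [0.1, -0.1, 0.3]
grip_width: 0.0498
gripper_force: 0.0
```

```bash
python3 - <<'E'
import numpy as np, cv2
from h import *
from rig import env, viewer
d=viewer.get_image("wrist"); np.savez("w2.npz",**d)
W=cloud(d).reshape(-1,3); near=np.hypot(W[:,0]-.527,W[:,1]-.3456)<0.03
for lo,hi in((.139,.15),(.108,.137)):
    P=W[near&(W[:,2]>lo)&(W[:,2]<hi)]
    if len(P)>5:
        r=cv2.minAreaRect((P[:,:2]*1000).astype(np.float32)); print(lo,len(P),np.round(r[0],1),np.round(r[1],1),round(r[2],1),P[:,2].max().round(4))
E
python3 go.py 0.527 0.346 0.112 -37.5
```

```text
0.139 612 [526.8 348.4] [29.7 11.6] 52.0 0.1455
0.108 88 [535.7 359.6] [ 1.  11.3] 50.0 0.1366
t 2.7 p [0.5271 0.3375 0.2421] yaw -37.98 F [-0.   -0.36  0.57] w 0.0501 g 0.0 q6 59.8
shift [ 0.0063 -0.0054  0.1301] turn -0.48
```

Call:
{"api": "drive_tool", "payload": {"newtons": 35, "series": [[[0.007, -0.006, 0.03], 0, 0.05], [[0.007, -0.006, 0.06], 0, 0.05], [[0.007, -0.006, 0.09], 0, 0.05], [[0.007, -0.006, 0.11], 0, 0.05], [[0.007, -0.006, 0.12], 0, 0.05], [[0.007, -0.006, 0.13], 0, 0.05], [[0.007, -0.006, 0.13], 0, 0.05], [[0.007, -0.006, 0.13], 0, 0.05], [[0.007, -0.006, 0.13], 0, 0.03], [[0.007, -0.006, 0.13], 0, 0.016], [[0.007, -0.006, 0.13], 0, 0.008], [[0.007, -0.006, 0.13], 0, 0.004], [[0.007, -0.006, 0.13], 0, 0.004], [[0.007, -0.006, 0.13], 0, 0.004], [[0.007, -0.006, 0.13], 0, 0.004], [[0.007, -0.006, 0.13], 0, 0.004]]}}

```text
time_s: 4.3
position: [0.5264, 0.3471, 0.1109]
tool_rot: [[0.615, 0.788, 0.001], [0.788, -0.615, 0.001], [0.001, 0.0, -1.0]]
ft_force: [-1.2, 0.7, 5.3]
grip_width: 0.0114
gripper_force: 36.8
```

```bash
python3 go.py
```

```text
t 4.3 p [0.5264 0.3471 0.1109] yaw -37.96 F [-1.2   0.66  5.27] w 0.0114 g 36.8 q6 60.6
```

Call:
{"api": "drive_tool", "payload": {"series": [[[0, 0, -0.01], 0, 0.004], [[0, 0, -0.03], 0, 0.004], [[0, 0, -0.06], 0, 0.004], [[0, 0, -0.1], 0, 0.004], [[0, 0, -0.14], 0, 0.004], [[0, 0, -0.18], 0, 0.004], [[0, 0, -0.21], 0, 0.004], [[0, 0, -0.21], 0, 0.004], [[-0.03, 0.018, -0.21], -2, 0.004], [[-0.07, 0.044, -0.21], -5, 0.004], [[-0.11, 0.068, -0.21], -9, 0.004], [[-0.15, 0.094, -0.21], -13, 0.004], [[-0.19, 0.118, -0.21], -17, 0.004], [[-0.23, 0.144, -0.2], -21, 0.004], [[-0.27, 0.168, -0.18], -25, 0.004], [[-0.31, 0.194, -0.16], -27, 0.004], [[-0.335, 0.21, -0.15], -28, 0.004], [[-0.344, 0.216, -0.149], -28.8, 0.004], [[-0.344, 0.216, -0.149], -28.8, 0.004], [[-0.344, 0.216, -0.149], -28.8, 0.004]]}}

```text
time_s: 6.3
position: [0.4845, -0.0567, 0.2586]
tool_rot: [[0.16, 0.987, -0.002], [0.987, -0.16, 0.001], [0.001, -0.002, -1.0]]
ft_force: [-1.3, 0.5, -2.1]
grip_width: 0.0116
gripper_force: 35.5
```

Call:
{"api": "drive_tool", "payload": {"series": [[[0, 0, 0], 0, 0.004], [[0, 0, 0], 0, 0.004]]}}

```text
time_s: 6.5
position: [0.4849, -0.0563, 0.2594]
tool_rot: [[0.158, 0.987, 0.0], [0.987, -0.158, 0.0], [0.0, 0.0, -1.0]]
ft_force: [-0.5, -0.2, -2.8]
grip_width: 0.0112
gripper_force: 35.5
```

```bash
python3 go.py 0.4847 -0.0574 0.202 -9.15
python3 - <<'E'
import numpy as np, cv2
from h import *
from rig import env, viewer
for n in("side","top"):
    d=viewer.get_image(n); np.savez(f"{n}1.npz",**d)
    u,v=proj(d,[.5,-.06,.2])[0].astype(int); print(n,u,v)
    c=d["img"][max(0,v-50):v+50,max(0,u-65):u+65,::-1]
    cv2.imwrite(f"pics/{n}1.png",cv2.resize(c,None,fx=6,fy=6,interpolation=cv2.INTER_CUBIC))
E
```

```text
t 6.5 p [ 0.4849 -0.0563  0.2594] yaw -9.09 F [-0.55 -0.23 -2.77] w 0.0112 g 35.5 q6 -11.5
shift [-0.0011 -0.      0.0574] turn 0.06
side 280 246
top 420 235
```

View pics/side1.png

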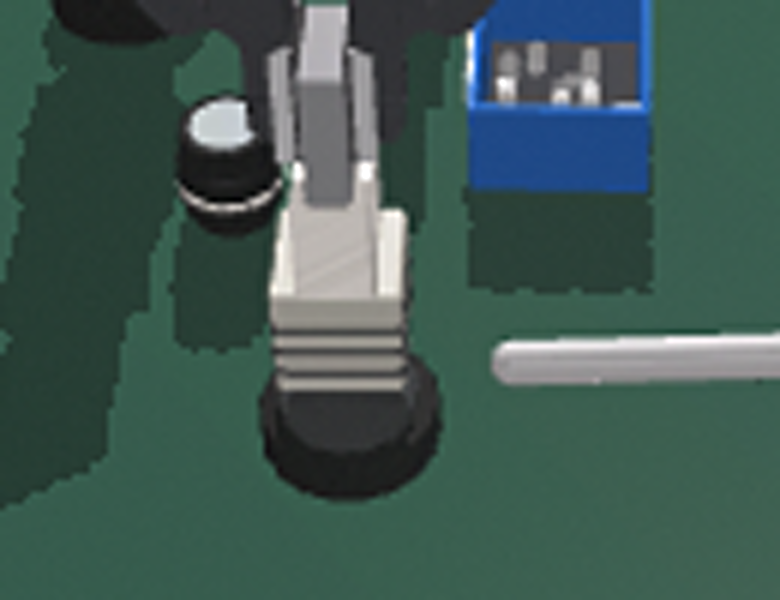

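```bash
cat > rel.py <<'E'
import numpy as np, sys
from h import *
from scipy.optimize import least_squares
f=sys.argv[1]; p=np.array([float(a) for a in sys.argv[2:5]]); d=dict(np.load(f)); W=cloud(d).reshape(-1,3)
h=np.radians(170.85); U=np.array([np.cos(h),np.sin(h)]); V=np.array([-U[1],U[0]])   # V points ~ -y
L=np.c_[(W[:,:2]-p[:2])@U,(W[:,:2]-p[:2])@V,W[:,2]-p[2]]*1000
near=(abs(L[:,0])<30)&(abs(L[:,1])<30)
def hist(q,lo,hi): 
    c,e=np.histogram(q,np.arange(lo,hi,1)); return [(int(e[i]),int(c[i])) for i in range(len(c)) if c[i]>3]
blk=L[near&(L[:,2]>-38)&(L[:,2]<-12)&(abs(L[:,0])<7)]; print("block face v",np.median(blk[:,1]).round(2),len(blk))
print("ledge z",hist(L[near&(L[:,2]>-50)&(L[:,2]<-30)][:,2],-50,-30))
cube=L[near&(L[:,2]>-68)&(L[:,2]<-44)&(abs(L[:,0])<12)]; print("cube v",hist(cube[:,1],0,30))
q=L[near&(L[:,2]>-40)&(L[:,2]<-12)]; print("block u",np.percentile(q[:,0],[2,98]).round(1), "cube u",np.percentile(L[near&(L[:,2]>-68)&(L[:,2]<-44)][:,0],[2,98]).round(1))
rod=L[(L[:,0]<-48)&(L[:,0]>-115)&(abs(L[:,1])<25)&(abs(L[:,2]+p[2]*1000-180)<18)]; print("rod n",len(rod), "tip u", rod[:,0].max().round(1), L[(L[:,0]<-25)&(L[:,0]>-60)&(abs(L[:,1])<25)&(abs(L[:,2]+p[2]*1000-180)<18)][:,0].max().round(1))
def res(k): 
    u=rod[:,0]+45; return np.hypot(rod[:,1]-k[0]-k[1]*u,rod[:,2]-k[2]-k[3]*u)-6
s=least_squares(res,[0,0,p[2]*-1000+178,0.05],loss="soft_l1",f_scale=.5); k=s.x
print("rod axis at u=-45: v %.2f z(abs) %.2f slopes %.4f %.4f rms %.2f"%(k[0],k[2]+p[2]*1000,k[1],k[3],np.sqrt((res(k)**2).mean())))
for u in(-60,-100): print(u,"v %.2f zabs %.2f"%(k[0]+k[1]*(u+45),k[2]+k[3]*(u+45)+p[2]*1000))
E
python3 rel.py side1.npz .4849 -.0563 .2594; python3 rel.py top1.npz .4849 -.0563 .2594
```

```text
block face v 17.26 112
ledge z [(-50, 13), (-49, 14), (-48, 7), (-47, 10), (-46, 12), (-45, 8), (-44, 12), (-43, 12), (-42, 12), (-41, 26), (-40, 46), (-39, 51), (-38, 15), (-37, 11), (-36, 4), (-35, 5), (-34, 10), (-33, 9), (-32, 8)]
cube v [(15, 17), (16, 61), (17, 68), (18, 15)]
block u [-17.1  14.9] cube u [-17.9  15.5]
rod n 301 tip u -48.9 -40.9
rod axis at u=-45: v 0.52 z(abs) 178.63 slopes -0.0066 -0.0423 rms 0.99
-60 v 0.62 zabs 179.26
-100 v 0.88 zabs 180.95
block face v -16.26 10
ledge z [(-49, 5), (-40, 8)]
cube v []
block u [-17.9  10.6] cube u [-17.6  16.1]
rod n 98 tip u -49.0 -25.4
rod axis at u=-45: v 1.30 z(abs) 182.17 slopes 0.0316 -0.1561 rms 2.32
-60 v 0.83 zabs 184.52
-100 v -0.44 zabs 190.76
```

```bash
cat > path.py <<'E'
# path.py dy phi bz s1 s2 ... : TCP rows (tool axes at current pose) for bore centre at arc length s inward of tip; bz = TCP height over bore (mm)
import sys, numpy as np
from rig import env
dy,phi,bz=map(float,sys.argv[1:4]); S=[float(a) for a in sys.argv[4:]]
a=np.radians(10.846); R2=np.array([[np.cos(a),-np.sin(a)],[np.sin(a),np.cos(a)]]); O=np.array([617.5,-152.2])
def pt(s):
    if s<91: c=np.array([-75,107.5])+s*np.array([.940,-.342]); th=-20
    elif s<91+73.3:
        b=np.radians(70-(s-91)/60*180/np.pi); c=np.array([-10,20])+59.6*np.array([np.cos(b),np.sin(b)]); th=np.degrees(b)-90
    else: c=np.array([50,20-(s-164.3)]); th=-90
    z=185-(50-c[0])*phi; c=np.array([50-(50-c[0])*np.cos(phi),c[1]+dy]); return np.r_[R2@c+O,z+bz]/1000, th+10.846, c
s=env.observe(); R=np.array(s["tool_rot"]); p=np.array(s["position"]); yaw=np.degrees(np.arctan2(R[1,1],R[0,1]))
print("t %.2f F %s T %s g %.1f"%(s["time_s"],np.round(s["ft_force"],2),np.round(s["wrist_torque"],2),s["gripper_force"]))
for k in S:
    P,th,c=pt(k); print(k,"[%s], %.1f"%(", ".join("%.4f"%v for v in R.T@(P-p)),-((th-yaw+180)%360-180)),"stand y %.1f"%c[1])
E
python3 path.py -2.6 0.052 24.2 -41 -25 -10 0 10 20
```

```text
t 6.60 F [ 0.3  -0.08 -3.17] T [-0.03 -0.01  0.01] g 35.5
-41.0 [-0.0003, -0.0011, 0.0587], 0.0 stand y 118.9
-25.0 [-0.0004, 0.0149, 0.0579], 0.0 stand y 113.5
-10.0 [-0.0004, 0.0299, 0.0572], 0.0 stand y 108.3
0.0 [-0.0004, 0.0399, 0.0567], 0.0 stand y 104.9
10.0 [-0.0004, 0.0499, 0.0562], 0.0 stand y 101.5
20.0 [-0.0004, 0.0599, 0.0557], 0.0 stand y 98.1
```

Call:
{"api": "drive_tool", "payload": {"series": [[[0, 0.0, 0.02], 0, 0.004], [[0, 0.004, 0.04], 0, 0.004], [[0, 0.01, 0.05], 0, 0.004], [[-0.0004, 0.0149, 0.057], 0, 0.004], [[-0.0004, 0.0149, 0.057], 0, 0.004], [[-0.0004, 0.0149, 0.057], 0, 0.004], [[-0.0004, 0.0149, 0.057], 0, 0.004]]}}

```text
time_s: 7.3
position: [0.4998, -0.06, 0.203]
tool_rot: [[0.159, 0.987, 0.001], [0.987, -0.159, -0.0], [-0.0, 0.001, -1.0]]
ft_force: [0.4, -0.9, -2.3]
grip_width: 0.0113
gripper_force: 35.5
```

```bash
python3 path.py -2.6 0.052 24.2 -25 -10
python3 - <<'E'
import numpy as np, cv2
from rig import env, viewer
d=viewer.get_image("side"); np.savez("side2.npz",**d); p=env.observe()["position"]; print(np.round(p,4).tolist())
c=d["img"][200:300,215:345,::-1]; cv2.imwrite("pics/side2.png",cv2.resize(c,None,fx=6,fy=6,interpolation=cv2.INTER_CUBIC))
E
python3 rel.py side2.npz .5 -.0588 .2025
```

```text
t 7.30 F [ 0.4  -0.91 -2.34] T [0.01 0.01 0.02] g 35.5
-25.0 [0.0007, -0.0003, 0.0016], -0.0 stand y 113.5
-10.0 [0.0007, 0.0147, 0.0008], -0.0 stand y 108.3
[0.4997, -0.06, 0.203]
block face v 18.53 96
ledge z [(-50, 12), (-49, 7), (-48, 11), (-47, 4), (-46, 12), (-45, 9), (-44, 10), (-43, 6), (-42, 11), (-41, 14), (-40, 33), (-39, 58), (-38, 26), (-37, 8), (-36, 5), (-35, 8), (-34, 7), (-33, 6)]
cube v [(16, 5), (17, 36), (18, 60), (19, 30)]
block u [-28.8  15. ] cube u [-18.   15.4]
rod n 311 tip u -48.3 -25.5
rod axis at u=-45: v -0.88 z(abs) 176.91 slopes -0.1297 -0.2156 rms 2.35
-60 v 1.07 zabs 180.14
-100 v 6.25 zabs 188.76
```

View pics/side2.png

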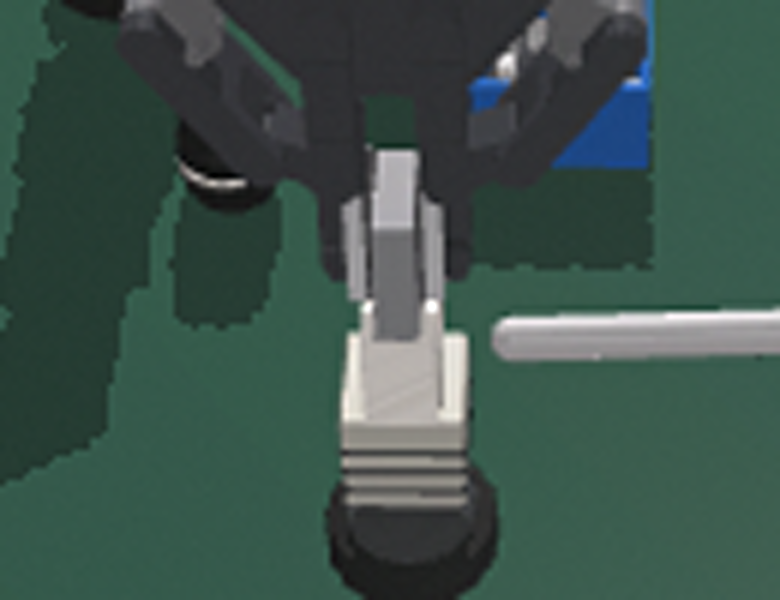

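Call:
{"api": "drive_tool", "payload": {"series": [[[0.0008, 0.0, 0.0005], 0, 0.004], [[0.0008, 0.004, 0.0005], 0, 0.004], [[0.0008, 0.008, 0.0005], 0, 0.004], [[0.0008, 0.012, 0.0005], 0, 0.004], [[0.0008, 0.015, 0.0004], 0, 0.004], [[0.0008, 0.018, 0.0002], 0, 0.004], [[0.0008, 0.021, 0.0001], 0, 0.004], [[0.0008, 0.024, 0], 0, 0.004], [[0.0008, 0.024, 0], 0, 0.004], [[0.0008, 0.024, 0], 0, 0.004]]}}

```text
time_s: 8.35
position: [0.5233, -0.063, 0.2022]
tool_rot: [[0.159, 0.987, -0.0], [0.987, -0.159, 0.0], [0.0, -0.0, -1.0]]
ft_force: [-0.9, 0.3, -3.4]
grip_width: 0.0114
gripper_force: 35.5
```

```bash
python3 path.py -2.6 0.052 24.2 0 10 ;python3 go.py;  python3 - <<'E'
import numpy as np, cv2
from rig import env, viewer
d=viewer.get_image("side"); np.savez("side3.npz",**d)
c=d["img"][200:300,215:345,::-1]; cv2.imwrite("pics/side3.png",cv2.resize(c,None,fx=6,fy=6,interpolation=cv2.INTER_CUBIC))
E
```

```text
t 8.35 F [-0.94  0.26 -3.44] T [ 0.    0.02 -0.01] g 35.5
0.0 [-0.0001, 0.0010, -0.0005], -0.0 stand y 104.9
10.0 [-0.0001, 0.0110, -0.0010], -0.0 stand y 101.5
t 8.35 p [ 0.5233 -0.063   0.2022] yaw -9.16 F [-0.94  0.26 -3.44] w 0.0114 g 35.5 q6 -10.6
```

View pics/side3.png

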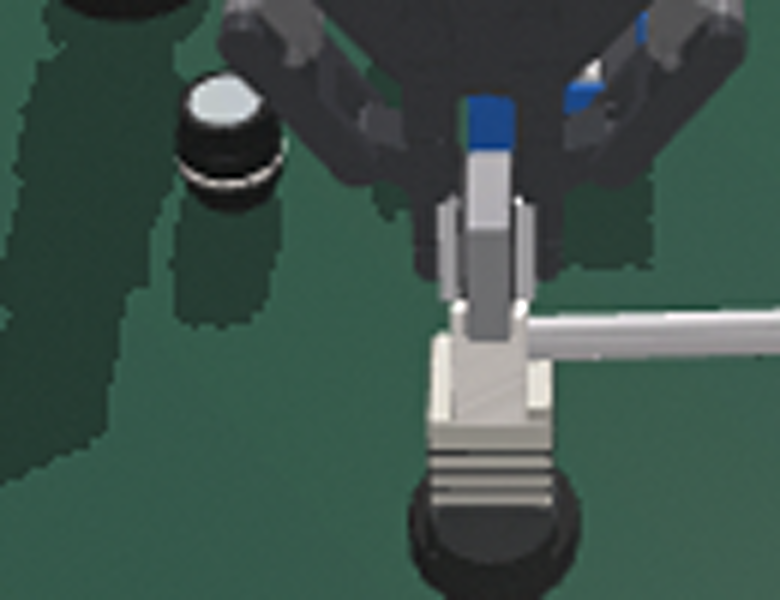

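The boom tip, which was at crop (495,340), is now hidden inside the block, and the forces are near zero. It is threaded, so I'll keep sliding.

Call:
{"api": "drive_tool", "payload": {"series": [[[0, 0.004, -0.0005], 0, 0.004], [[0, 0.007, -0.0007], 0, 0.004], [[0, 0.01, -0.0009], 0, 0.004], [[0, 0.013, -0.001], 0, 0.004], [[0, 0.016, -0.0012], 0, 0.004], [[0, 0.019, -0.0014], 0, 0.004], [[0, 0.022, -0.0015], 0, 0.004], [[0, 0.025, -0.0017], 0, 0.004], [[0, 0.025, -0.0017], 0, 0.004]]}}

```text
time_s: 9.3
position: [0.5484, -0.0671, 0.204]
tool_rot: [[0.159, 0.987, 0.0], [0.987, -0.159, -0.0], [-0.0, 0.0, -1.0]]
ft_force: [0.2, 0.4, -3.5]
grip_width: 0.0121
gripper_force: 35.5
```

```bash
python3 path.py -2.6 0.052 24.2 24 40 60 80 90 96
```

```text
t 9.30 F [ 0.19  0.44 -3.48] T [ 0.01 -0.02  0.03] g 35.5
24.0 [-0.0001, -0.0005, 0.0001], -0.0 stand y 96.7
40.0 [-0.0001, 0.0155, -0.0007], -0.0 stand y 91.2
60.0 [-0.0001, 0.0355, -0.0017], -0.0 stand y 84.4
80.0 [-0.0001, 0.0555, -0.0026], -0.0 stand y 77.5
90.0 [-0.0001, 0.0655, -0.0031], -0.0 stand y 74.1
96.0 [-0.0007, 0.0714, -0.0034], 4.8 stand y 71.5
```

Call:
{"api": "drive_tool", "payload": {"series": [[[0, 0.004, -0.0002], 0, 0.004], [[0, 0.008, -0.0004], 0, 0.004], [[0, 0.012, -0.0006], 0, 0.004], [[0, 0.016, -0.0008], 0, 0.004], [[0, 0.02, -0.001], 0, 0.004], [[0, 0.024, -0.0012], 0, 0.004], [[0, 0.028, -0.0014], 0, 0.004], [[0, 0.032, -0.0015], 0, 0.004], [[0, 0.032, -0.0015], 0, 0.004]]}}

```text
time_s: 10.2
position: [0.5801, -0.0722, 0.2053]
tool_rot: [[0.159, 0.987, 0.0], [0.987, -0.159, -0.0], [-0.0, 0.0, -1.0]]
ft_force: [0.2, 0.6, -3.3]
grip_width: 0.0118
gripper_force: 35.5
```

```bash
python3 path.py -2.6 0.052 24.2 56 80 86 91
```

```text
t 10.20 F [ 0.21  0.61 -3.29] T [-0.02 -0.02 -0.05] g 35.5
56.0 [-0.0001, -0.0005, -0.0001], -0.0 stand y 85.7
80.0 [-0.0001, 0.0234, -0.0013], -0.0 stand y 77.5
86.0 [-0.0001, 0.0294, -0.0016], -0.0 stand y 75.5
91.0 [-0.0005, 0.0344, -0.0018], -0.0 stand y 73.4
```

Call:
{"api": "drive_tool", "payload": {"series": [[[0, 0.004, -0.0003], 0, 0.004], [[0, 0.008, -0.0005], 0, 0.004], [[0, 0.012, -0.0007], 0, 0.004], [[0, 0.016, -0.0009], 0, 0.004], [[0, 0.02, -0.0011], 0, 0.004], [[0, 0.02, -0.0011], 0, 0.004], [[0.0007, 0.02, -0.0011], 0, 0.004], [[0.0013, 0.02, -0.0011], 0, 0.004], [[0.0013, 0.02, -0.0011], 0, 0.004]]}}

```text
time_s: 11.1
position: [0.5995, -0.0739, 0.2067]
tool_rot: [[0.159, 0.987, -0.0], [0.987, -0.159, 0.0], [0.0, -0.0, -1.0]]
ft_force: [-0.6, 0.0, -2.1]
grip_width: 0.0116
gripper_force: 35.5
```

Call:
{"api": "drive_tool", "payload": {"series": [[[-0.0013, 0, 0], 0, 0.004], [[-0.002, 0, 0], 0, 0.004], [[-0.0026, 0, 0], 0, 0.004], [[-0.0026, 0, 0], 0, 0.004]]}}

```text
time_s: 11.5
position: [0.5991, -0.0767, 0.2066]
tool_rot: [[0.159, 0.987, -0.0], [0.987, -0.159, -0.0], [-0.0, -0.0, -1.0]]
ft_force: [0.3, 0.7, -3.4]
grip_width: 0.0114
gripper_force: 35.5
```

Call:
{"api": "drive_tool", "payload": {"series": [[[0.0007, 0, 0], 0, 0.004], [[0.0013, 0, 0], 0, 0.004], [[0.0013, 0, 0], 0, 0.004]]}}

```text
time_s: 11.8
position: [0.5994, -0.0752, 0.2066]
tool_rot: [[0.159, 0.987, -0.0], [0.987, -0.159, 0.0], [0.0, -0.0, -1.0]]
ft_force: [-0.4, 0.2, -3.0]
grip_width: 0.0116
gripper_force: 35.5
```

```bash
python3 path.py -2.6 0.052 24.2 76 91
```

```text
t 11.80 F [-0.42  0.16 -2.97] T [-0.01  0.05  0.03] g 35.5
76.0 [-0.0002, -0.0001, 0.0002], -0.0 stand y 78.9
91.0 [-0.0006, 0.0149, -0.0005], -0.0 stand y 73.4
```

```bash
python3 path.py -2.6 0.052 24.2 80 84 88 92 96 100 104 108 112 116 120
```

```text
t 11.80 F [-0.42  0.16 -2.97] T [-0.01  0.05  0.03] g 35.5
80.0 [-0.0002, 0.0039, -0.0000], -0.0 stand y 77.5
84.0 [-0.0002, 0.0079, -0.0002], -0.0 stand y 76.2
88.0 [-0.0002, 0.0119, -0.0004], -0.0 stand y 74.8
92.0 [-0.0006, 0.0158, -0.0006], 1.0 stand y 73.1
96.0 [-0.0008, 0.0198, -0.0008], 4.8 stand y 71.5
100.0 [-0.0013, 0.0237, -0.0010], 8.6 stand y 69.7
104.0 [-0.0020, 0.0276, -0.0011], 12.4 stand y 67.7
108.0 [-0.0030, 0.0315, -0.0013], 16.2 stand y 65.5
112.0 [-0.0043, 0.0353, -0.0015], 20.1 stand y 63.0
116.0 [-0.0057, 0.0389, -0.0016], 23.9 stand y 60.4
120.0 [-0.0075, 0.0425, -0.0018], 27.7 stand y 57.5
```

Call:
{"api": "drive_tool", "payload": {"series": [[[-0.0002, 0.004, 0], 0, 0.004], [[-0.0002, 0.008, -0.0002], 0, 0.004], [[-0.0003, 0.012, -0.0004], 0.5, 0.004], [[-0.0005, 0.016, -0.0006], 2, 0.004], [[-0.0008, 0.02, -0.0008], 5, 0.004], [[-0.0013, 0.0237, -0.001], 8.6, 0.004], [[-0.002, 0.0276, -0.0011], 12.4, 0.004], [[-0.003, 0.0315, -0.0013], 16.2, 0.004], [[-0.003, 0.0315, -0.0013], 16.2, 0.004]]}}

```text
time_s: 12.7
position: [0.6305, -0.0835, 0.2077]
tool_rot: [[0.43, 0.903, 0.0], [0.903, -0.43, -0.0], [-0.0, 0.0, -1.0]]
ft_force: [0.7, -0.5, -2.9]
grip_width: 0.0116
gripper_force: 35.5
```

```bash
python3 path.py -2.6 0.052 24.2 108 112 116 120 124 128 132 136 140
```

```text
t 12.70 F [ 0.74 -0.47 -2.86] T [-0.02 -0.   -0.05] g 35.5
108.0 [0.0001, -0.0006, -0.0002], -0.1 stand y 65.5
112.0 [-0.0000, 0.0034, -0.0004], 3.7 stand y 63.0
116.0 [-0.0004, 0.0073, -0.0005], 7.6 stand y 60.4
120.0 [-0.0011, 0.0113, -0.0007], 11.4 stand y 57.5
124.0 [-0.0020, 0.0151, -0.0008], 15.2 stand y 54.5
128.0 [-0.0032, 0.0189, -0.0009], 19.0 stand y 51.3
132.0 [-0.0046, 0.0226, -0.0011], 22.8 stand y 48.0
136.0 [-0.0062, 0.0262, -0.0012], 26.7 stand y 44.5
140.0 [-0.0081, 0.0297, -0.0012], 30.5 stand y 40.9
```

Call:
{"api": "drive_tool", "payload": {"series": [[[0, 0.0034, -0.0003], 3.7, 0.004], [[-0.0004, 0.0073, -0.0005], 7.6, 0.004], [[-0.0011, 0.0113, -0.0007], 11.4, 0.004], [[-0.002, 0.0151, -0.0008], 15.2, 0.004], [[-0.0032, 0.0189, -0.0009], 19, 0.004], [[-0.0046, 0.0226, -0.001], 22.8, 0.004], [[-0.0046, 0.0226, -0.001], 22.8, 0.004]]}}

```text
time_s: 13.4
position: [0.6486, -0.0973, 0.2087]
tool_rot: [[0.745, 0.667, -0.0], [0.667, -0.745, -0.0], [-0.0, -0.0, -1.0]]
ft_force: [0.5, 0.9, -3.1]
grip_width: 0.0115
gripper_force: 35.5
```

```bash
python3 path.py -2.6 0.052 24.2 132 136 140 144 148 152 156 160 164 168
```

```text
t 13.40 F [ 0.48  0.93 -3.14] T [-0.01  0.02 -0.04] g 35.5
132.0 [0.0002, 0.0002, -0.0000], 0.2 stand y 48.0
136.0 [0.0001, 0.0042, -0.0001], 4.0 stand y 44.5
140.0 [-0.0003, 0.0081, -0.0002], 7.8 stand y 40.9
144.0 [-0.0010, 0.0120, -0.0003], 11.6 stand y 37.2
148.0 [-0.0019, 0.0159, -0.0004], 15.4 stand y 33.4
152.0 [-0.0031, 0.0197, -0.0004], 19.2 stand y 29.5
156.0 [-0.0045, 0.0234, -0.0005], 23.1 stand y 25.6
160.0 [-0.0062, 0.0270, -0.0005], 26.9 stand y 21.7
164.0 [-0.0081, 0.0305, -0.0005], 30.7 stand y 17.7
168.0 [-0.0098, 0.0341, -0.0005], 31.0 stand y 13.7
```

Call:
{"api": "drive_tool", "payload": {"series": [[[0.0001, 0.0042, -0.0001], 4, 0.004], [[-0.0003, 0.0081, -0.0002], 7.8, 0.004], [[-0.001, 0.012, -0.0003], 11.6, 0.004], [[-0.0019, 0.0159, -0.0004], 15.4, 0.004], [[-0.0031, 0.0197, -0.0004], 19.2, 0.004], [[-0.0045, 0.0234, -0.0005], 23.1, 0.004], [[-0.0062, 0.027, -0.0005], 26.9, 0.004], [[-0.0062, 0.027, -0.0005], 26.9, 0.004]]}}

```text
time_s: 14.2
position: [0.6618, -0.1216, 0.2092]
tool_rot: [[0.966, 0.259, -0.0], [0.259, -0.966, 0.0], [-0.0, -0.0, -1.0]]
ft_force: [-0.0, 0.3, -3.5]
grip_width: 0.0115
gripper_force: 35.5
```

```bash
python3 path.py -2.6 0.052 24.2 160 164 168 172 176 180 190 197
```

```text
t 14.20 F [-0.    0.32 -3.49] T [ 0.06 -0.01 -0.01] g 35.5
160.0 [0.0002, 0.0001, 0.0000], 0.1 stand y 21.7
164.0 [0.0001, 0.0041, 0.0000], 3.9 stand y 17.7
168.0 [0.0002, 0.0081, 0.0000], 4.2 stand y 13.7
172.0 [-0.0001, 0.0121, 0.0000], 4.2 stand y 9.7
176.0 [-0.0004, 0.0161, 0.0000], 4.2 stand y 5.7
180.0 [-0.0007, 0.0200, 0.0000], 4.2 stand y 1.7
190.0 [-0.0014, 0.0300, 0.0000], 4.2 stand y -8.3
197.0 [-0.0019, 0.0370, 0.0000], 4.2 stand y -15.3
```

Call:
{"api": "drive_tool", "payload": {"series": [[[0.0001, 0.0041, 0], 3.5, 0.004], [[0.0002, 0.0081, 0], 4.2, 0.004], [[-0.0001, 0.0121, 0], 4.2, 0.004], [[-0.0004, 0.0161, 0], 4.2, 0.004], [[-0.0007, 0.02, 0], 4.2, 0.004], [[-0.001, 0.024, 0], 4.2, 0.004], [[-0.0013, 0.028, 0], 4.2, 0.004], [[-0.0016, 0.032, 0], 4.2, 0.004], [[-0.0019, 0.036, 0], 4.2, 0.004], [[-0.0021, 0.039, 0], 4.2, 0.004], [[-0.0021, 0.039, 0], 4.2, 0.004]]}}

```text
time_s: 15.3
position: [0.6699, -0.16, 0.2093]
tool_rot: [[0.983, 0.186, -0.0], [0.186, -0.983, -0.0], [-0.0, 0.0, -1.0]]
ft_force: [0.9, -0.9, -3.5]
grip_width: 0.0112
gripper_force: 35.5
```

```bash
python3 path.py -2.6 0.052 24.2 199 204 206.7
```

```text
t 15.30 F [ 0.88 -0.94 -3.52] T [ 0.   -0.01 -0.  ] g 35.5
199.0 [0.0000, -0.0003, 0.0001], -0.1 stand y -17.3
204.0 [0.0000, 0.0047, 0.0001], -0.1 stand y -22.3
206.7 [0.0000, 0.0074, 0.0001], -0.1 stand y -25.0
```

Call:
{"api": "drive_tool", "payload": {"series": [[[0, 0.002, 0], 0, 0.004], [[0, 0.004, 0], 0, 0.004], [[0, 0.0055, 0.0005], 0, 0.004], [[0, 0.0065, 0.001], 0, 0.004], [[0, 0.007, 0.001], 0, 0.004], [[0, 0.007, 0.001], 0, 0.004]]}}

```text
time_s: 15.9
position: [0.6712, -0.1665, 0.2084]
tool_rot: [[0.982, 0.186, -0.0], [0.186, -0.982, 0.0], [-0.0, -0.0, -1.0]]
ft_force: [0.7, 1.1, -2.8]
grip_width: 0.0115
gripper_force: 35.5
```

Call:
{"api": "drive_tool", "payload": {"series": [[[0, 0.0005, 0.0002], 0, 0.004], [[0, 0.001, 0.0005], 0, 0.004], [[0, 0.001, 0.0005], 0, 0.004]]}}

```text
time_s: 16.2
position: [0.6714, -0.1671, 0.208]
tool_rot: [[0.982, 0.187, 0.0], [0.187, -0.982, 0.001], [0.0, -0.001, -1.0]]
ft_force: [-0.4, 2.0, -1.9]
grip_width: 0.0115
gripper_force: 35.7
```

Call:
{"api": "drive_tool", "payload": {"series": [[[0, 0.0004, 0.0004], 0, 0.004], [[0, 0.0007, 0.0007], 0, 0.004], [[0, 0.0007, 0.0007], 0, 0.004]]}}

```text
time_s: 16.5
position: [0.6714, -0.1671, 0.2076]
tool_rot: [[0.982, 0.187, 0.0], [0.187, -0.982, 0.001], [0.0, -0.001, -1.0]]
ft_force: [-1.2, 5.5, -0.1]
grip_width: 0.0114
gripper_force: 36.1
```

```bash
python3 path.py -2.6 0.052 24.2 206.7
```

```text
t 16.50 F [-1.16  5.51 -0.07] T [ 0.99  0.32 -0.05] g 36.1
206.7 [-0.0002, 0.0002, -0.0016], -0.1 stand y -25.0
```

Call:
{"api": "drive_tool", "payload": {"series": [[[0, -0.0003, 0.0002], 0, 0.004], [[0, -0.0003, 0.0002], 0, 0.004], [[0, -0.0003, 0.0002], 0, 0.014], [[0, -0.0003, 0.0002], 0, 0.018], [[0, -0.0003, 0.0002], 0, 0.024], [[0, -0.0003, 0.0002], 0, 0.032], [[0, -0.0003, 0.0002], 0, 0.036], [[0, -0.0003, 0.0002], 0, 0.036], [[0, -0.0003, 0.0002], 0, 0.036]]}}

```text
time_s: 17.4
position: [0.6714, -0.1679, 0.207]
tool_rot: [[0.983, 0.186, 0.0], [0.186, -0.983, -0.0], [0.0, 0.0, -1.0]]
ft_force: [-0.3, -0.3, 0.6]
grip_width: 0.0362
gripper_force: 0.0
```

```bash
cat > chk.py <<'E'
import numpy as np, cv2, sys
from h import *
from rig import env, viewer
a=np.radians(10.846); R2=np.array([[np.cos(a),-np.sin(a)],[np.sin(a),np.cos(a)]]); O=np.array([.6175,-.1522])
k=sys.argv[1]
for n in("side","top"):
    d=viewer.get_image(n); np.savez(f"{n}_{k}.npz",**d)
    u,v=proj(d,[.67,-.17,.17])[0].astype(int)
    c=d["img"][max(0,v-60):v+60,max(0,u-80):u+80,::-1]; print(n,u,v,c.shape)
    cv2.imwrite(f"pics/{n}_{k}.png",cv2.resize(c,None,fx=5,fy=5,interpolation=cv2.INTER_CUBIC))
    W=cloud(d); S=np.dstack([(W[...,:2]-O)@R2,W[...,2]])*1000; S=S.reshape(-1,3); S=S[(abs(S[:,0]-50)<30)&(abs(S[:,1]+25)<40)]
    for lo,hi in((200,245),(170,195),(135,168)):
        q=S[(S[:,2]>lo)&(S[:,2]<hi)]
        if len(q): print(lo,len(q),"x",np.percentile(q[:,0],[2,98]).round(1),"y",np.percentile(q[:,1],[2,50,98]).round(1))
E
python3 go.py
```

```text
t 17.4 p [ 0.6714 -0.1679  0.207 ] yaw -79.27 F [-0.29 -0.32  0.63] w 0.0362 g 0.0 q6 55.5
```

Call:
{"api": "drive_tool", "payload": {"series": [[[0, 0, -0.008], 0, 0.036], [[0, 0, -0.02], 0, 0.036], [[0, 0, -0.04], 0, 0.036], [[0, 0, -0.07], 0, 0.036], [[0, 0, -0.11], 0, 0.036], [[0, 0, -0.14], 0, 0.036], [[-0.05, 0, -0.15], 0, 0.036], [[-0.1, 0, -0.15], 0, 0.036], [[-0.15, 0, -0.15], 0, 0.036], [[-0.2, 0, -0.15], 0, 0.036], [[-0.22, 0, -0.15], 0, 0.036], [[-0.22, 0, -0.15], 0, 0.036], [[-0.22, 0, -0.15], 0, 0.036]]}}

```text
time_s: 18.7
position: [0.4554, -0.2089, 0.3582]
tool_rot: [[0.983, 0.186, 0.002], [0.186, -0.983, -0.001], [0.002, 0.001, -1.0]]
ft_force: [-0.6, 0.4, 0.2]
grip_width: 0.0359
gripper_force: 0.0
```

```bash
python3 go.py; python3 chk.py a
```

```text
t 18.7 p [ 0.4554 -0.2089  0.3582] yaw -79.3 F [-0.64  0.41  0.16] w 0.0359 g 0.0 q6 41.1
side 402 300 (120, 160, 3)
200 528 x [36.5 66.6] y [-32.5 -30.9 -20.5]
170 485 x [32.2 77.3] y [-64.4 -35.8  13.3]
135 364 x [29.6 53.2] y [-43.4 -37.7  -9.9]
top 466 160 (120, 160, 3)
200 213 x [37.  67.8] y [-31.5 -21.4 -18.7]
170 234 x [32.8 78.3] y [-63.2 -16.6  12.7]
135 112 x [30.1 65.8] y [-39.5 -11.7  -7.6]
```

View pics/side_a.png

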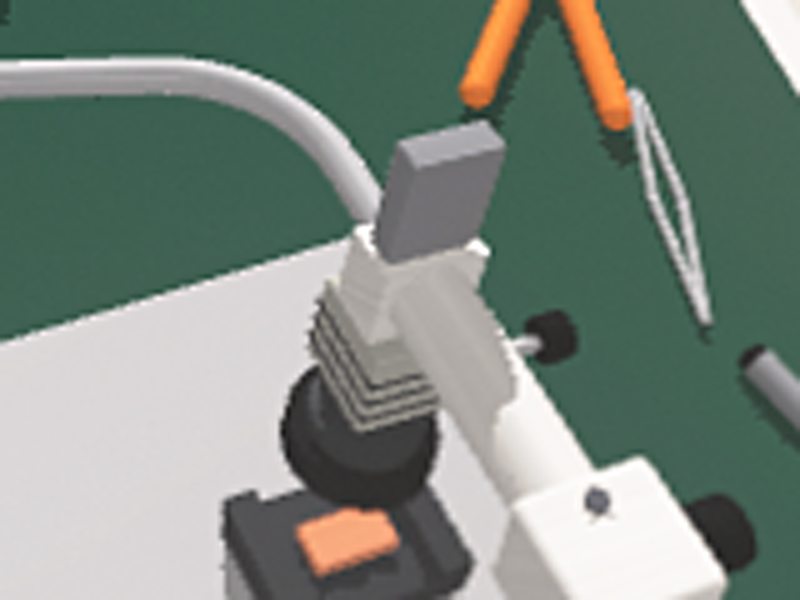

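It is hanging against the sleeve, with the lug at stand y −31.5 to −18.7, so centred at −25. I'll let any swing settle and check that it is plumb.

Call:
{"api": "drive_tool", "payload": {"series": [[[0, 0, 0], 0, 0.036], [[0, 0, 0], 0, 0.036], [[0, 0, 0], 0, 0.036], [[0, 0, 0], 0, 0.036], [[0, 0, 0], 0, 0.036], [[0, 0, 0], 0, 0.036], [[0, 0, 0], 0, 0.036], [[0, 0, 0], 0, 0.036], [[0, 0, 0], 0, 0.036], [[0, 0, 0], 0, 0.036], [[0, 0, 0], 0, 0.036], [[0, 0, 0], 0, 0.036], [[0, 0, 0], 0, 0.036], [[0, 0, 0], 0, 0.036], [[0, 0, 0], 0, 0.036]]}}

```text
time_s: 20.3
position: [0.4553, -0.2088, 0.357]
tool_rot: [[0.982, 0.186, 0.0], [0.186, -0.982, -0.0], [-0.0, 0.0, -1.0]]
ft_force: [-0.4, 1.0, 0.5]
grip_width: 0.036
gripper_force: 0.0
```

```bash
python3 chk.py b
python3 - <<'E'
import numpy as np
from h import *
a=np.radians(10.846); R2=np.array([[np.cos(a),-np.sin(a)],[np.sin(a),np.cos(a)]]); O=np.array([.6175,-.1522])
for f in("side_a","top_a","side_b","top_b"):
    d=dict(np.load(f+".npz")); W=cloud(d).reshape(-1,3); S=np.c_[(W[:,:2]-O)@R2,W[:,2]]*1000
    S=S[(abs(S[:,0]-50)<25)&(abs(S[:,1]+25)<16)]
    q=S[(S[:,2]>231)]; m=np.mean(q,0)
    # fit z slope of lug top face along stand x
    A=np.c_[q[:,0]-50,q[:,1]+25,np.ones(len(q))]; q2=q[q[:,2]>np.percentile(q[:,2],30)]
    r=cv2.minAreaRect(q[:,:2].astype(np.float32)); print(f,len(q),"top ctr",np.round(r[0],1),np.round(r[1],1),round(r[2],1),"zmax L/R",[np.percentile(q[s][:,2],80).round(1) for s in(q[:,0]<47,q[:,0]>57) if s.any()])
    ld=S[(S[:,2]<115)&(S[:,2]>85)]; print("   ring x",np.percentile(ld[:,0],[1,99]).round(1),"y",np.percentile(ld[:,1],[1,99]).round(1),len(ld))
E
```

```text
side 402 300 (120, 160, 3)
200 534 x [36.6 66.7] y [-32.6 -30.8 -20.7]
170 485 x [32.2 76.9] y [-64.3 -36.   12.6]
135 359 x [29.6 53.1] y [-43.3 -37.1 -10.2]
top 466 160 (120, 160, 3)
200 217 x [36.1 67.9] y [-32.1 -21.2 -18.2]
170 242 x [32.9 78.2] y [-64.3 -16.5  13.7]
135 113 x [30.4 66.1] y [-42.  -11.8  -7.8]
side_a 216 top ctr [ 53.  -26.3] [13.6 30.9] 88.0 zmax L/R [np.float64(240.6), np.float64(239.3)]
   ring x [25.1 68.9] y [-40.8 -10. ] 95
top_a 111 top ctr [ 53.6 -25.4] [30.3 13.4] 1.4 zmax L/R [np.float64(240.9), np.float64(240.5)]
   ring x [25.4 56.3] y [-40.4  -9.9] 34
side_b 217 top ctr [ 53.1 -26.2] [13.1 30.7] 88.2 zmax L/R [np.float64(240.8), np.float64(239.4)]
   ring x [25.1 67.6] y [-40.8  -9.4] 99
top_b 112 top ctr [ 53.6 -25.6] [29.8 13.7] 1.6 zmax L/R [np.float64(242.0), np.float64(241.0)]
   ring x [25.2 56.9] y [-40.5  -9.6] 41
```

View pics/side_b.png

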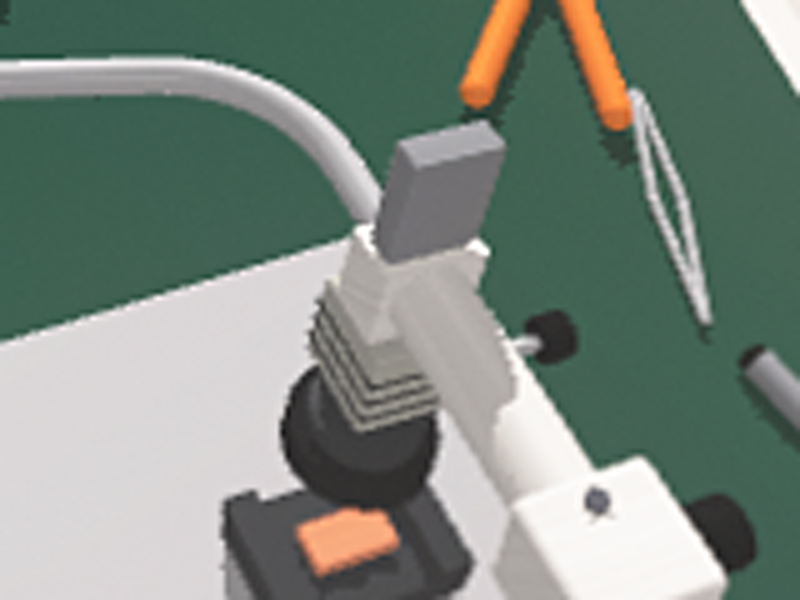

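It is home and static, but it leans about 4° (top towards stand +x), held by friction because I released it roughly 1 mm off to +x. I'll regrip, shift it sideways and release again.

```bash
python3 go.py 0.6714 -0.1672 0.34 -79.2; python3 go.py 0.6714 -0.1672 0.2076 -79.2
```

```text
t 20.4 p [ 0.4553 -0.2088  0.357 ] yaw -79.26 F [ 0.3  -0.38 -0.47] w 0.036 g 0.0 q6 41.1
shift [ 0.2201 -0.0006  0.017 ] turn -0.06
t 20.4 p [ 0.4553 -0.2088  0.357 ] yaw -79.26 F [ 0.3  -0.38 -0.47] w 0.036 g 0.0 q6 41.1
shift [ 0.2201 -0.0006  0.1494] turn -0.06
```

Call:
{"api": "drive_tool", "payload": {"series": [[[0.04, 0, 0.01], 0, 0.036], [[0.08, 0, 0.01], 0, 0.036], [[0.12, 0, 0.01], 0, 0.036], [[0.16, 0, 0.01], 0, 0.036], [[0.2, 0, 0.01], 0, 0.036], [[0.22, -0.0006, 0.01], 0, 0.036], [[0.22, -0.0006, 0.01], 0, 0.036], [[0.22, -0.0006, 0.01], 0, 0.036], [[0.22, -0.0006, 0.01], 0, 0.036]]}}

```text
time_s: 21.3
position: [0.6706, -0.1676, 0.3476]
tool_rot: [[0.983, 0.186, 0.0], [0.186, -0.983, -0.0], [0.0, 0.0, -1.0]]
ft_force: [-0.1, -0.2, -1.1]
grip_width: 0.0361
gripper_force: 0.0
```

```bash
python3 go.py 0.6714 -0.1672 0.2076 -79.2
```

```text
t 21.3 p [ 0.6706 -0.1676  0.3476] yaw -79.3 F [-0.09 -0.23 -1.13] w 0.0361 g 0.0 q6 55.5
shift [ 0.0008 -0.0003  0.14  ] turn -0.1
```

Call:
{"api": "drive_tool", "payload": {"newtons": 25, "series": [[[0.0008, -0.0003, 0.03], 0, 0.036], [[0.0008, -0.0003, 0.06], 0, 0.036], [[0.0008, -0.0003, 0.09], 0, 0.036], [[0.0008, -0.0003, 0.115], 0, 0.036], [[0.0008, -0.0003, 0.13], 0, 0.036], [[0.0008, -0.0003, 0.139], 0, 0.036], [[0.0008, -0.0003, 0.139], 0, 0.036], [[0.0008, -0.0003, 0.139], 0, 0.024], [[0.0008, -0.0003, 0.139], 0, 0.018], [[0.0008, -0.0003, 0.139], 0, 0.015], [[0.0008, -0.0003, 0.139], 0, 0.013], [[0.0008, -0.0003, 0.139], 0, 0.008], [[0.0008, -0.0003, 0.139], 0, 0.004], [[0.0008, -0.0003, 0.139], 0, 0.004], [[0.0008, -0.0003, 0.139], 0, 0.004]]}}

```text
time_s: 22.8
position: [0.6721, -0.1668, 0.2084]
tool_rot: [[0.982, 0.186, 0.001], [0.186, -0.982, -0.0], [0.0, 0.0, -1.0]]
ft_force: [-0.8, 0.7, 3.8]
grip_width: 0.0118
gripper_force: 26.5
```

```bash
python3 go.py 0.6714 -0.1672 0.2076 -79.2; python3 chk.py c
```

```text
t 22.8 p [ 0.6721 -0.1668  0.2084] yaw -79.26 F [-0.84  0.73  3.83] w 0.0118 g 26.5 q6 55.6
shift [-0.0008  0.0003  0.0008] turn -0.06
side 402 300 (120, 160, 3)
200 425 x [36.3 55. ] y [-45.2 -31.3 -12.6]
170 485 x [32.1 76.6] y [-64.3 -36.1  13. ]
135 366 x [29.6 53.8] y [-43.4 -37.7 -10.4]
top 466 160 (120, 160, 3)
170 55 x [43.8 56. ] y [-7.4  5.3 14. ]
135 36 x [33.7 64.3] y [-13.6  -9.   -7.3]
```

Call:
{"api": "drive_tool", "payload": {"series": [[[0, -0.0005, -0.001], 0, 0.004], [[0, -0.0005, -0.002], 0, 0.004], [[-0.0006, -0.0005, -0.002], 0, 0.004], [[-0.0012, -0.0005, -0.002], 0, 0.004], [[-0.0012, -0.0005, -0.002], 0, 0.004], [[-0.0012, -0.0005, -0.002], 0, 0.004]]}}

```text
time_s: 23.5
position: [0.6707, -0.1665, 0.2098]
tool_rot: [[0.982, 0.186, -0.0], [0.186, -0.982, 0.0], [-0.0, -0.0, -1.0]]
ft_force: [-0.0, -0.2, -3.0]
grip_width: 0.0115
gripper_force: 25.5
```

```bash
python3 go.py 0.6712 -0.1672 0.2076 -79.2
```

```text
t 23.5 p [ 0.6707 -0.1665  0.2098] yaw -79.27 F [-0.04 -0.17 -3.02] w 0.0115 g 25.5 q6 55.5
shift [0.0004 0.0008 0.0022] turn -0.07
```

Call:
{"api": "drive_tool", "payload": {"series": [[[0, 0.0006, 0.0008], 0, 0.004], [[0, 0.001, 0.0014], 0, 0.004], [[0, 0.0013, 0.0018], 0, 0.004], [[0, 0.0013, 0.0018], 0, 0.004]]}}

```text
time_s: 23.9
position: [0.671, -0.1672, 0.2084]
tool_rot: [[0.982, 0.187, -0.0], [0.187, -0.982, 0.001], [0.0, -0.001, -1.0]]
ft_force: [-0.4, 4.6, -0.5]
grip_width: 0.0111
gripper_force: 25.9
```

```bash
python3 path.py -2.6 0.052 24.2 206.7; python3 go.py
```

```text
t 23.90 F [-0.44  4.59 -0.45] T [ 0.86  0.25 -0.02] g 25.9
206.7 [0.0003, 0.0002, -0.0008], -0.1 stand y -25.0
t 23.9 p [ 0.671  -0.1672  0.2084] yaw -79.23 F [-0.44  4.59 -0.45] w 0.0111 g 25.9 q6 55.4
```

Call:
{"api": "drive_tool", "payload": {"series": [[[0, -0.0003, 0.0003], 0, 0.004], [[0, -0.0003, 0.0003], 0, 0.004], [[0, -0.0003, 0.0003], 0, 0.014], [[0, -0.0003, 0.0003], 0, 0.018], [[0, -0.0003, 0.0003], 0, 0.024], [[0, -0.0003, 0.0003], 0, 0.032], [[0, -0.0003, 0.0003], 0, 0.036], [[0, -0.0003, 0.0003], 0, 0.036], [[0, -0.0003, -0.01], 0, 0.036], [[0, -0.0003, -0.025], 0, 0.036], [[0, -0.0003, -0.05], 0, 0.036], [[0, -0.0003, -0.09], 0, 0.036], [[0, -0.0003, -0.13], 0, 0.036], [[-0.05, 0, -0.15], 0, 0.036], [[-0.1, 0, -0.15], 0, 0.036], [[-0.15, 0, -0.15], 0, 0.036], [[-0.2, 0, -0.15], 0, 0.036], [[-0.22, 0, -0.15], 0, 0.036], [[-0.22, 0, -0.15], 0, 0.036], [[-0.22, 0, -0.15], 0, 0.036]]}}

```text
time_s: 25.9
position: [0.4549, -0.2089, 0.3592]
tool_rot: [[0.983, 0.186, 0.001], [0.186, -0.983, -0.001], [0.001, 0.001, -1.0]]
ft_force: [0.3, 0.3, 0.7]
grip_width: 0.0359
gripper_force: 0.0
```

```bash
cat > tilt.py <<'E'
import numpy as np, sys
from h import *
from boomfr import *
for f in sys.argv[1:]:
    d=dict(np.load(f+".npz")); W=cloud(d).reshape(-1,3); S=np.c_[(W[:,:2]-O)@R2,W[:,2]]*1000
    S=S[(abs(S[:,0]-50)<25)&(abs(S[:,1]+25)<16)]
    q=S[S[:,2]>231]; r=cv2.minAreaRect(q[:,:2].astype(np.float32))
    b=q[(q[:,2]>236)&(abs(q[:,1]+25.5)<4.5)]; k=np.polyfit(b[:,0],b[:,2],1)
    l=S[(S[:,2]>200)&(S[:,2]<235)]
    print(f,"lug top",np.round(r[0],1),"z slope deg",np.degrees(np.arctan(k[0])).round(1),len(b),"| lug left edge x by z",[(z,np.percentile(l[abs(l[:,2]-z)<4][:,0],[3,97]).round(1).tolist()) for z in(206,218,230) if (abs(l[:,2]-z)<4).any()])
E
cat > boomfr.py <<'E'
import numpy as np
a=np.radians(10.846); R2=np.array([[np.cos(a),-np.sin(a)],[np.sin(a),np.cos(a)]]); O=np.array([.6175,-.1522])
E
python3 chk.py d; python3 tilt.py side_b top_b side_d top_d
```

```text
side 402 300 (120, 160, 3)
200 517 x [33.8 63. ] y [-32.4 -30.9 -20.3]
170 455 x [32.  77.5] y [-64.4 -36.3  12.7]
135 332 x [31.9 53.3] y [-43.5 -37.9 -10.9]
top 466 160 (120, 160, 3)
200 204 x [34.5 63.3] y [-31.9 -21.  -19. ]
170 228 x [32.7 77.9] y [-64.3 -16.6  13.6]
135 104 x [32.6 71.2] y [-40.4 -10.5  -7.9]
side_b lug top [ 53.1 -26.2] z slope deg -2.0 109 | lug left edge x by z [(206, [36.3, 65.3]), (218, [36.9, 65.0]), (230, [37.7, 65.0])]
top_b lug top [ 53.6 -25.6] z slope deg -2.8 63 | lug left edge x by z [(206, [35.8, 63.7]), (218, [37.8, 64.3]), (230, [38.7, 65.8])]
side_d lug top [ 49.  -26.1] z slope deg 1.1 115 | lug left edge x by z [(206, [34.1, 62.5]), (218, [33.8, 61.2]), (230, [33.8, 61.5])]
top_d lug top [ 49.5 -25.4] z slope deg 0.6 63 | lug left edge x by z [(206, [34.8, 60.5]), (218, [34.6, 62.8]), (230, [34.4, 61.3])]
```

Call:
{"api": "drive_tool", "payload": {"series": [[[0, 0, 0], 0, 0.036], [[0, 0, 0], 0, 0.036], [[0, 0, 0], 0, 0.036], [[0, 0, 0], 0, 0.036], [[0, 0, 0], 0, 0.036], [[0, 0, 0], 0, 0.036], [[0, 0, 0], 0, 0.036], [[0, 0, 0], 0, 0.036]]}}

```text
time_s: 26.8
position: [0.4549, -0.2088, 0.3582]
tool_rot: [[0.983, 0.186, 0.0], [0.186, -0.983, -0.0], [0.0, 0.0, -1.0]]
ft_force: [0.6, 0.5, 0.2]
grip_width: 0.0358
gripper_force: 0.0
```

```bash
python3 chk.py e >/dev/null; python3 tilt.py side_e top_e
python3 - <<'E'
import numpy as np, cv2
a=np.load("side0.npz")["img"].astype(int); b=np.load("side_e.npz")["img"].astype(int)
for nm,(v0,v1,u0,u1) in dict(lens=(205,240,240,266),bin=(188,230,290,328),driver=(170,188,315,395)).items(): print(nm,np.abs(a-b)[v0:v1,u0:u1].mean().round(2))
E
```

```text
side_e lug top [ 48.4 -26.1] z slope deg 1.7 111 | lug left edge x by z [(206, [34.2, 62.6]), (218, [33.9, 61.9]), (230, [33.7, 61.9])]
top_e lug top [ 49.2 -25.1] z slope deg 0.1 68 | lug left edge x by z [(206, [34.8, 61.5]), (218, [34.5, 63.0]), (230, [34.3, 60.6])]
lens 32.17
bin 1.25
driver 1.4
```

Run:
```python
import numpy as np
from h import *
for f in("top0","top_e","side0","side_e"):
    d=dict(np.load(f+".npz")); W=cloud(d).reshape(-1,3)
    q=W[(W[:,2]>.036)&(W[:,2]<.05)&(abs(W[:,0]-.45)<.07)&(abs(W[:,1]-.19)<.06)]; print(f,len(q),q.mean(0).round(4) if len(q) else "", proj(d,[[.455,-.209,.37]]).round())
```

```text
top0 174 [0.4551 0.1936 0.0444] [[533. 256.]]
top_e 173 [0.4551 0.1938 0.0443] [[533. 256.]]
side0 170 [0.4555 0.1905 0.0435] [[247. 241.]]
side_e 0  [[247. 241.]]
```

The lens has not moved: the top view gives the same position as at the start, and in the side view the gripper is just hiding it. Handing in the job.

```bash
python3 -c "
from rig import env
print(env.close_job())"
```

```text
the job is handed in; nothing more can be done
None
```

The inspection camera hangs within about 1–2° of plumb on the boom, home against the clamp sleeve over the weld nest, and the job was handed in at about 27 s with lens, bin and screwdriver unmoved; the first release leaned about 4°, so I regripped it once and let go again.

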